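# Set the gib screw of a stone-sample slide

### The job

Push the sample slide fully home against its end stop. Then screw the winged thumbscrew down (clockwise) until you feel it bottom, without forcing it, since overtightening spins the brass bush it runs in, and back it off a quarter of a turn so that the gib runs free. Let go, leave the slide home and leave the things lying around undisturbed.

Things in the scene. Friction and masses are not known exactly. Their poses are not given: they have to be found in the camera images.
- bed: grey cast base plate of the slide, 120 x 360 x 20 mm, fixed to the stone bench. Origin: centre of its underside; its y axis runs along the slide, +y towards the end stop; x across; z up.
- slide (a joint): travel of the aluminium carriage (110 mm long, 100 mm wide, top 49 mm above the bench, carrying a stone sample 75 x 60 x 28 mm) along the bed's +y: 0 = far from the end stop, 0.09 m = home against it. It drags with about 3 N and stays where left.
- slide_pin (a point): point on the axis of the upright round steel pin (16 mm diameter, from 49 to 101 mm above the bench) that the carriage is pushed by, 85 mm above the bench. The pin moves with the carriage; it stands at the carriage's end away from the end stop; the sample begins 30 mm from the pin axis on the +y side.
- stop_face (a point): middle of the face of the end stop (100 mm wide, top 60 mm above the bench) that the carriage runs against, 45 mm above the bench, at the +y end of the bed. Axes as the bed's.
- wing (a point): grip point of the thumbscrew, on its axis (z, up), 86 mm above the bench: a flat upright steel wing 46 mm long (x axis), 10 mm thick (y axis), reaching 19 mm below and 11 mm above this point. Captive head: turning keeps its height and drives the spindle inside, clockwise from above = down, 1.25 mm a turn. Turns with about 0.1 N m, stays where left; starts 0.3 to 0.6 of a turn above bottom.
- screw_tip (a point): lower end of the thumbscrew's spindle, on the screw axis, hidden in the round grey post (42 mm diameter, top 54 mm above the bench; on it the brass bush, 26 mm diameter, up to 60 mm). It touches the seat when the screw bottoms.
- seat (a point): the seat inside the post that the screw bottoms on, on the screw axis, hidden; axes as the bed's.
- bush (a joint): angle by which the brass bush has spun in the post (rad, counterclockwise positive), 0 at the start. The thread runs in a rubber sleeve in the bush, which gives by about 1 rad per 1.5 N m and springs back. The bush is held by friction and spins if the bottomed screw is turned with more than about 0.45 N m.
- brick: rubbing stone, loose, 60 x 150 x 50 mm. Origin: centre of its underside.
- mallet: hammer with a wooden handle lying flat on the bench, 260 mm long, loose.
- disc: steel grinding disc 110 mm across, 11 mm high, lying flat, loose. Origin: centre of its underside.
- pot: open steel pot 72 mm across, 80 mm high, loose. Origin: centre of its underside.

How it is judged:
By the outcome, as a careful person would: the job done as asked, in the order asked, and still so for the second after the job is handed in, with the robot touching nothing.
It also fails if it takes over 72 s, if anything falls off the work surface, if the arm or the gripper's body presses on something with over 40 N, if the wrist force passes 120 N, or if a joint passes its speed limit or range.

### The arm

A 7-joint arm with a two-finger parallel gripper is mounted at the origin on the work surface. World frame = base frame: x ahead of the robot, y to its left, z up, the work surface at z = 0. Lengths are in m, angles in rad, forces in N, time in s.
With the tool pointing down it reaches from about 0.375 to 0.925 m from the base axis. Payload 3.1 kg.
Tool frame: the origin (TCP) lies on the centre line of the jaws, within the pads' length; the fingertips stand 25 mm ahead of it and the grasp point (between the pads) lies 6 mm ahead of it; z points along the fingers, y is the direction in which the jaws open and shut (so a half turn about z gives the same grasp; the last joint's range is limited). The gripper opens to 85 mm and grips with 20 to 120 N. Pads are 22 mm wide; open, the fingers measure 114 mm over their backs; the gripper's body (76 mm by 85 mm) begins 54 mm behind the grasp point. The pads swing forward as they close: fully open they stand 13 mm farther back than shut.
Start: joints at [-1.302, 0.383, 0.044, 1.598, -0.018, 1.161, -0.05], TCP at [0.233, 0.607, 0.23] pointing down, gripper open.
Joint ranges: [-2.61, 2.61], [-0.41, 2.15], [-1.48, 1.57], [0, 2.5], [-1.57, 4.71], [0.05, 1.97], [-2.85, 2.85]. Speed limits (rad/s): [2.79, 2.79, 3.14, 3.14, 3.14, 3.14, 3.14].

### API

Orientations are given as a rotation vector (axis times angle).
In Python, from station import read_state, vision, workorder gives the robot as it stands.
- The arm moves only by the shell command python3 -m creep 'ROWS' [FORCE]. ROWS is JSON, a list that holds one entry, the list of rows, each a list of 5 numbers: the closure in counts, from 0 (fully open) to 255 (shut), then the shift along the tool's x, y, z in mm, then the turn about the tool's z in rad. In form: [[[grip, x, y, z, turn], ...]]. A call has 1 to 8 rows; each row shifts and turns the commanded pose from where the row before left it, along the tool's axes as they then stand; what a row does not reach is not made up. A row lasts 1/10 s, in which the tool goes at most 50 mm and 8.59 degrees, less where a joint would pass 70% of its speed; a pose out of reach is approached as far as the arm can. A call is refused whole if a number of a shift passes 50 or a number of a turn 0.15, either way. A call with a gripper value outside its range is refused whole. The fingers move at their own pace and stop on an object; FORCE is the grip in N (left out, the last holds). Time passes only in rows, so rows that do not move let the fingers close. It gives the time, the measured TCP pose, the force and the opening at its end, in the units of the state.
- read_state(): the state, without advancing time (a new reading comes with each control period).
- vision.camera(name): name is "side" or "top" or "wrist"; returns a dict with "image" (384x512x3 uint8, blue, green, red), "fx", "fy", "cx", "cy" (pixels), "k1" (the pictures are not rectified: a ray, as slopes to the right and down, at radius r is drawn at 1 + k1 r^2 times it, then the intrinsics apply), "camera_from_world" (4x4, takes a point from world to camera coordinates). Camera axes: x right, y up, looking along -z (the intrinsics and any distortion apply to the point x, -y, -z); pixel columns grow to the right and rows downward; lengths in m; the calibration is good to about 2 mm. A picture is of the moment at which its call begins. There is no depth.
- workorder.sign_off(): hands the job in, once; it reports no verdict.
The state is a dict: "t": time; "joint_pos": joint angles; "dq": joint speeds; "joint_efforts": joint torques, N m; "eef_pos": TCP position; "tool_rot": TCP orientation; "force": force on the tool from outside, world axes, zero at the start; "ft_torque": the same for the moment, N m; "grip_width": opening from 0.0 (shut) to 1.0 (fully open).
Only numpy, scipy, OpenCV 4.12 (cv2) and the standard library are available. Lean on these libraries where they do the work, as an engineer would, in place of code of your own. Each camera call takes 0.05 s, during which the arm holds its last target.

## Working session

There is one attempt and no reset: what is moved stays moved. The work goes in short steps, Python scripts to look and compute and a shell command to move; the robot and the scene stay as the last step left them, time stands still between calls to the robot, and variables do not carry over. Pictures are saved under pics/ and viewed, and the job is handed in when it is done.

```bash
mkdir -p pics; ls; cat > h.py <<'E'
import numpy as np, cv2
from station import read_state, vision, workorder
def snap(n,f):
    c=vision.camera(n); cv2.imwrite('pics/'+f+'.png',c['image'])
    np.savez('pics/'+f+'.npz',**{k:np.array(v) for k,v in c.items()}); return c
def load(f): return np.load('pics/'+f+'.npz')
def ray(c,u,v):
    p=cv2.undistortPoints(np.array([[[u,v]]],float),np.array([[c['fx'],0,c['cx']],[0,c['fy'],c['cy']],[0,0,1]],float),np.array([float(c['k1']),0,0,0]))[0,0]
    T=c['camera_from_world'];R=T[:3,:3]
    return -R.T@T[:3,3], R.T@np.array([p[0],-p[1],-1])
def atz(c,u,v,z):
    o,d=ray(c,u,v); return o+d*(z-o[2])/d[2]
def proj(c,P):
    T=c['camera_from_world'];q=T[:3,:3]@np.array(P)+T[:3,3]
    x,y=q[0]/-q[2],-q[1]/-q[2];s=1+c['k1']*(x*x+y*y)
    return np.array([c['fx']*x*s+c['cx'],c['fy']*y*s+c['cy']])
def crop(f,u0,v0,u1,v1,k,out):
    im=cv2.imread('pics/'+f+'.png')[v0:v1,u0:u1]; cv2.imwrite('pics/'+out+'.png',cv2.resize(im,None,fx=k,fy=k,interpolation=cv2.INTER_CUBIC))
E
python3 - <<'E'
from h import *
for n in('top','side','wrist'):
    c=snap(n,n+'0'); print(n,c['k1'],ray(c,256,192))
print(read_state())
E
```

```text
pics
top -0.011027320379157284 (array([0.34282636, 0.02458429, 1.33251055]), array([ 0.18928725, -0.01582308, -0.98184078]))
side -0.07514041259526594 (array([-0.04924949, -1.08341371,  0.82649756]), array([ 0.41986329,  0.76877388, -0.48305378]))
wrist -0.08761556502695395 (array([0.16550898, 0.63088061, 0.37267946]), array([ 0.25858385, -0.0987785 , -0.96094965]))
{'t': 0.15, 'joint_pos': array([-1.30181469,  0.38364634,  0.04384666,  1.59924521, -0.01792045,
        1.1611684 , -0.04990038]), 'dq': array([-0.00089889, -0.00309565, -0.00094438, -0.00316467,  0.00229669,
       -0.0017582 , -0.00084658]), 'joint_efforts': array([ 1.85913232e-03, -4.34055018e+01,  1.02665540e+00, -2.49979198e+01,
        1.07292359e-02,  7.26054204e-03,  1.59496331e-06]), 'eef_pos': array([0.23282389, 0.60606908, 0.22866157]), 'tool_rot': array([-0.57276164, -3.08864168,  0.00322669]), 'force': array([-0.29016525,  0.36138468, -0.33732775]), 'ft_torque': array([ 0.03467354, -0.00423476, -0.04686212]), 'grip_width': 1.0012084732415554}
```

View pics/top0.png

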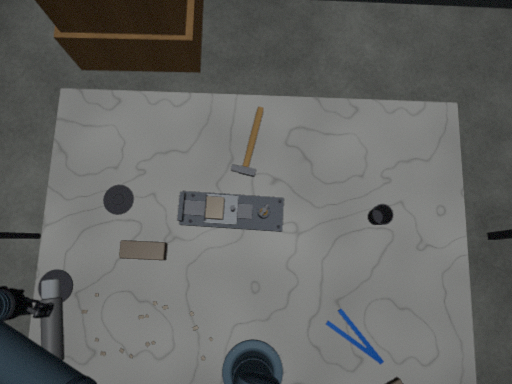

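View pics/side0.png

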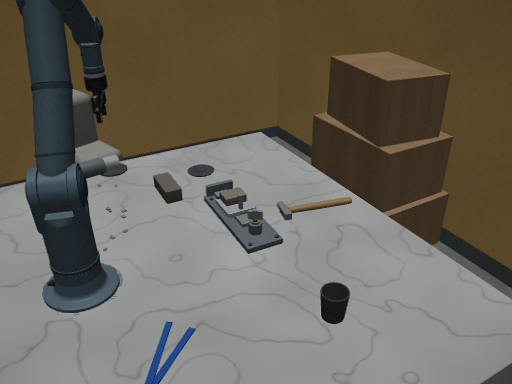

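View pics/wrist0.png

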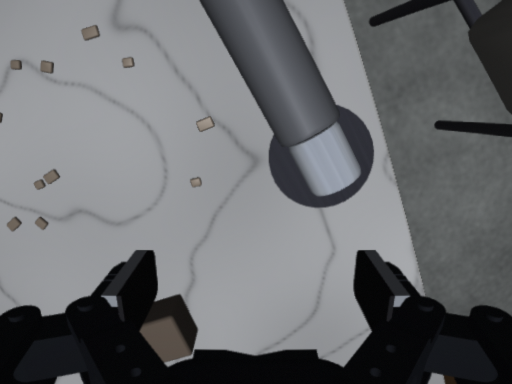

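```bash
python3 - <<'E'
from h import *
crop('top0',170,180,295,240,6,'top0c'); crop('side0',195,170,290,255,8,'side0c')
c=load('top0')
for n,u,v,z in [('disc',118,199,.011),('brick',143,249,.05),('pot',380,214,.08),('hh',244,169,.03),('hend',261,108,.02),('cyl',52,290,.1)]: print(n,atz(c,u,v,z).round(3))
E
```

```text
disc [0.556 0.487 0.011]
brick [0.384 0.375 0.05 ]
pot [ 0.523 -0.414  0.08 ]
hh [0.675 0.048 0.03 ]
hend [ 0.911 -0.006  0.02 ]
cyl [0.246 0.635 0.1  ]
```

View pics/top0c.png

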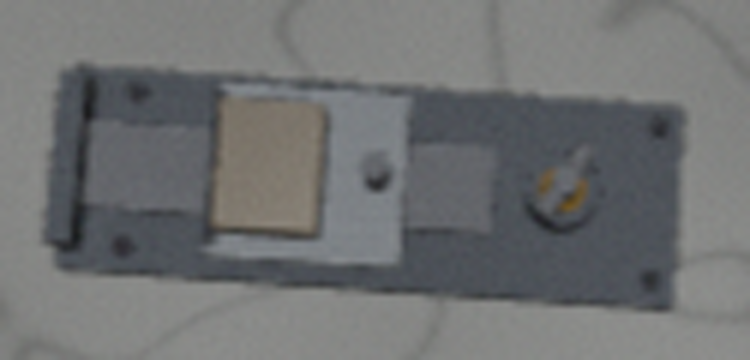

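View pics/side0c.png

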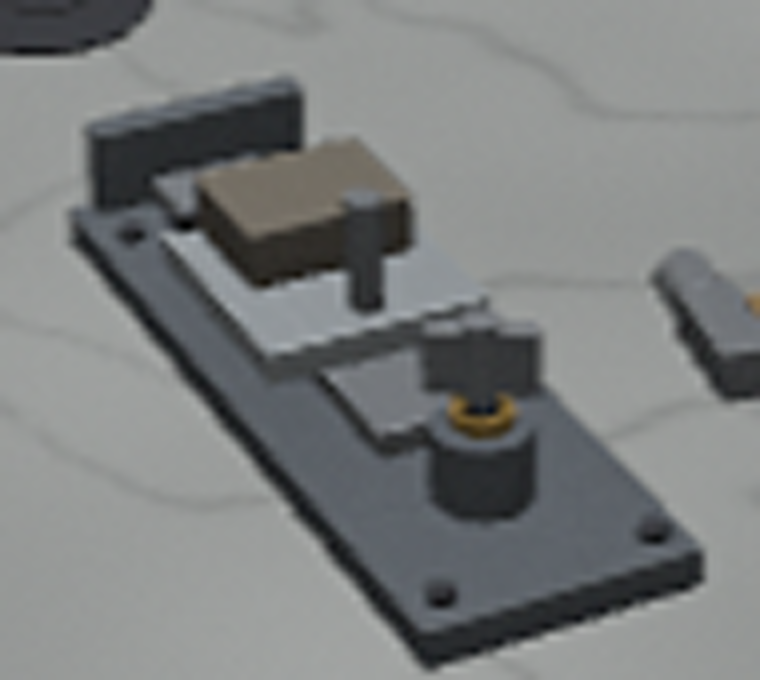

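```bash
python3 - <<'E'
from h import *
c=load('top0'); s=load('side0')
T=lambda x,y,z:atz(c,170+x/6,180+y/6,z)
S=lambda x,y,z:atz(s,195+x/8,170+y/8,z)
cor=[T(*p,.02) for p in[(68,68),(685,107),(672,307),(57,268)]]
print(np.round(cor,4)); 
a=[np.linalg.norm(cor[i]-cor[(i+1)%4]) for i in range(4)];print(np.round(a,3))
yd=(cor[0]+cor[3]-cor[1]-cor[2]);print('yaw of y dir from +y',np.arctan2(-yd[0],yd[1]), 'centre',np.mean(cor,0))
print('side corners',S(72,207,.02),S(425,635,.02),S(703,548,.02))
print('pin',T(374,160,.101),S(365,195,.101))
print('post top',T(565,192,.054),'wing',T(572,183,.097),S(482,325,.097))
print('wing ends',T(587,150,.097),T(556,212,.097),S(422,328,.097),S(541,322,.097))
print('slide rear edge',T(410,97,.049),T(402,265,.049),'stopface', T(92,78,.06),T(75,245,.06))
E
```

```text
[[ 0.5895  0.2657  0.02  ]
 [ 0.5783 -0.0963  0.02  ]
 [ 0.4607 -0.0907  0.02  ]
 [ 0.4721  0.2645  0.02  ]]
[0.362 0.118 0.355 0.117]
yaw of y dir from +y -0.031666055580487004 centre [0.52515239 0.08579309 0.02      ]
side corners [0.47858374 0.26562079 0.02      ] [ 0.46369146 -0.09341842  0.02      ] [ 0.58174378 -0.09597856  0.02      ]
pin [0.5286989  0.08092309 0.101     ] [0.53113133 0.081604   0.101     ]
post top [ 0.52095819 -0.02581667  0.054     ] wing [ 0.52006774 -0.0278365   0.097     ] [ 0.52669924 -0.02325189  0.097     ]
wing ends [ 0.53864794 -0.03563778  0.097     ] [ 0.50377496 -0.01947419  0.097     ] [ 0.50597893 -0.01403336  0.097     ] [ 0.54714708 -0.03231218  0.097     ]
slide rear edge [0.5736772  0.06417959 0.049     ] [0.47709386 0.06508986 0.049     ] stopface [0.57669733 0.24441278 0.06      ] [0.48139416 0.24797314 0.06      ]
```

```bash
python3 -m creep '[[[0,-12,-10,0,0],[0,-24,-20,0,0],[0,-36,-31,0,0],[0,-36,-31,0,0],[0,-36,-31,0,0],[0,-36,-31,0,0],[0,-36,-31,0,0],[0,-36,-31,0,0]]]' 50; python3 -m creep '[[[255,-36,-31,0,0.05],[255,-36,-31,0,0.1],[255,-36,-26,0,0.14],[255,-30,-15,0,0.14],[255,-20,-5,0,0.14],[255,-10,0,0,0.14],[255,0,0,0,0.14],[255,0,0,0,0.14]]]'
cat >> h.py <<'E'
from scipy.spatial.transform import Rotation as Ro
def goto(P,yang=None):
    """print tool shift mm from measured pose to world P, turn so tool y has world angle yang (mod pi)"""
    s=read_state();R=Ro.from_rotvec(s['tool_rot']).as_matrix()
    a=np.arctan2(R[1,1],R[0,1])
    print('t',s['t'],'pos',s['eef_pos'].round(4),'yang',round(a,3),'tilt',R[:,2].round(3),'q',s['joint_pos'].round(2),'F',s['force'].round(1),'M',s['ft_torque'].round(3),'w',round(s['grip_width'],3))
    print('shift',(R.T@(np.array(P)-s['eef_pos'])*1000).round(1), 'turn',None if yang is None else [round(float(a-yang),3),round(float((a-yang+np.pi/2)%np.pi-np.pi/2),3)])
E
python3 -c "
from h import *
goto([.53,.03,.15],-.032)"
```

```text
t: 0.95
eef_pos: [0.3916, 0.3114, 0.2298]
tool_rot: [-0.575, -3.089, 0.0]
force: [0.9, 0.8, 0.8]
grip_width: 1.004
t: 1.75
eef_pos: [0.4828, 0.1314, 0.2296]
tool_rot: [-1.982, -2.437, 0.001]
force: [-0.4, -0.2, -0.9]
grip_width: 0.004
t 1.75 pos [0.4828 0.1314 0.2296] yang 0.205 tilt [-0.001 -0.    -1.   ] q [-0.77  0.1   0.45  1.97 -0.05  1.09 -0.1 ] F [-0.4 -0.2 -0.9] M [-0.019 -0.012  0.012] w 0.004
shift [-108.9   25.6   79.6] turn [0.237, 0.237]
```

```bash
python3 -m creep '[[[255,-20,5,0,0.12],[255,-30,8,0,0.117],[255,-30,3,10,0],[255,-20,0,20,0],[255,-8,0,10,0],[255,0,0,0,0]]]'
python3 -c "
from h import *
goto([.5295,.045,.09],-.032); snap('wrist','w1'); snap('top','t1')"
```

```text
t: 2.35
eef_pos: [0.5025, 0.0259, 0.1881]
tool_rot: [-2.249, -2.19, 0.006]
force: [0.4, 1.3, -0.1]
grip_width: -0.002
t 2.35 pos [0.5025 0.0259 0.1881] yang -0.027 tilt [-0.004 -0.001 -1.   ] q [-0.64  0.16  0.55  2.01 -0.1   1.   -0.06] F [ 0.4  1.3 -0.1] M [ 0.028  0.014 -0.001] w -0.002
shift [19.9 26.9 97.9] turn [0.005, 0.005]
```

View pics/w1.png

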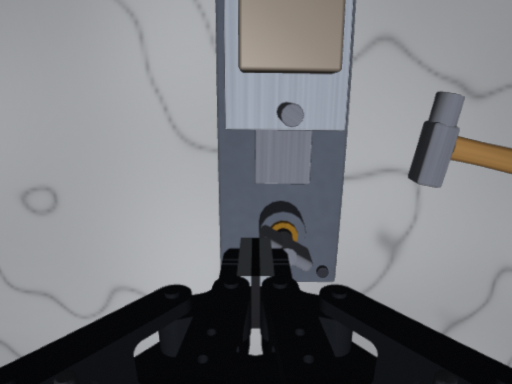

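```bash
python3 - <<'E'
from h import *
c=load('w1')
print('pin',atz(c,292,113,.101),'wing mid',atz(c,287,245,.097),'ends',atz(c,265,231,.097),atz(c,309,267,.097))
print('bed left/right',atz(c,219,180,.02),atz(c,347,180,.02))
crop('w1',220,180,350,290,6,'w1c')
E
python3 -m creep '[[[255,10,14,20,0],[255,10,12,30,0],[255,0,0,30,0],[255,0,0,15,0],[255,0,0,0,0]]]'
python3 -c "
from h import *
goto([.5295,.065,.091],-.032)"
```

```text
pin [0.52802532 0.08421151 0.101     ] wing mid [ 0.52500943 -0.01352854  0.097     ] ends [ 0.50853737 -0.00163693  0.097     ] [ 0.54217051 -0.03274007  0.097     ]
bed left/right [0.4672048  0.01944065 0.02      ] [0.58899601 0.01641223 0.02      ]
t: 2.95
eef_pos: [0.5292, 0.0484, 0.093]
tool_rot: [-2.242, -2.196, 0.006]
force: [-0.7, 0.5, -1.1]
grip_width: 0.003
t 2.95 pos [0.5292 0.0484 0.093 ] yang -0.021 tilt [-0.005 -0.001 -1.   ] q [-0.6   0.37  0.5   2.01 -0.23  0.83  0.01] F [-0.7  0.5 -1.1] M [-0.003  0.026 -0.026] w 0.003
shift [16.6 -0.1  2. ] turn [0.011, 0.011]
```

View pics/w1c.png

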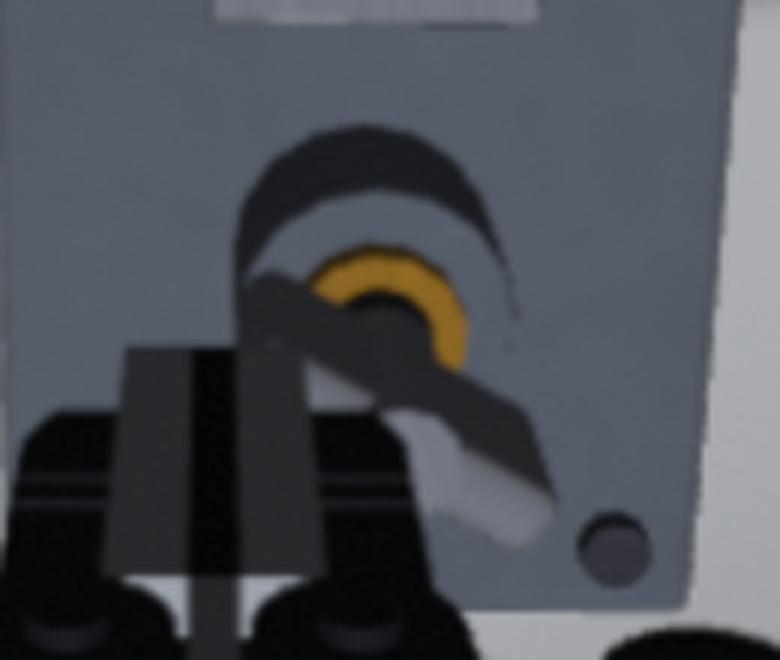

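```bash
python3 -m creep '[[[255,5,0,2,0],[255,8,0,0,0],[255,10,0,0,0],[255,10,0,0,0],[255,10,0,0,0],[255,10,0,0,0],[255,10,0,0,0],[255,6,0,0,0]]]'
python3 -m creep '[[[255,2,0,0,0],[255,2,0,0,0]]]'
python3 -m creep '[[[255,1,0,0,0],[255,1,0,0,0]]]'
python3 -c "
from h import *
goto([.5295,.135,.091],-.032)"
```

```text
t: 3.75
eef_pos: [0.5331, 0.1181, 0.093]
tool_rot: [2.245, 2.197, 0.002]
force: [0.2, -3.7, 1.6]
grip_width: 0.005
t: 3.95
eef_pos: [0.5326, 0.1208, 0.0926]
tool_rot: [-2.246, -2.196, 0.0]
force: [0.6, -3.9, 2.8]
grip_width: -0.001
t: 4.15
eef_pos: [0.5327, 0.122, 0.0926]
tool_rot: [-2.247, -2.195, 0.001]
force: [1.3, -4.0, 1.8]
grip_width: 0.004
t 4.15 pos [0.5327 0.122  0.0926] yang -0.023 tilt [-0. -0. -1.] q [-0.7   0.39  0.47  1.98 -0.23  0.83 -0.12] F [ 1.3 -4.   1.8] M [-0.721 -0.267  0.032] w 0.004
shift [12.9 -3.5  1.6] turn [0.009, 0.009]
```

```bash
for i in 1; do python3 -m creep '[[[255,2,0,0,0],[255,2,0,0,0],[255,1,0,0,0]]]'; python3 -m creep '[[[255,1,0,0,0],[255,1,0,0,0]]]'; python3 -m creep '[[[255,1,0,0,0],[255,1,0,0,0]]]';done
```

```text
t: 4.45
eef_pos: [0.5329, 0.1275, 0.0926]
tool_rot: [-2.247, -2.196, 0.0]
force: [0.7, -3.3, 1.0]
grip_width: 0.0
t: 4.65
eef_pos: [0.533, 0.1293, 0.0927]
tool_rot: [-2.247, -2.196, 0.0]
force: [1.0, -2.8, 0.6]
grip_width: -0.0
t: 4.85
eef_pos: [0.533, 0.1313, 0.0927]
tool_rot: [-2.247, -2.196, 0.0]
force: [0.9, -4.1, 0.9]
grip_width: -0.002
```

```bash
python3 -m creep '[[[255,1,0,0,0],[255,1,0,0,0]]]'; python3 -m creep '[[[255,1,0,0,0],[255,1,0,0,0]]]'; python3 -c "
from h import *
snap('wrist','w2')"
```

```text
t: 5.05
eef_pos: [0.5331, 0.1333, 0.0927]
tool_rot: [2.247, 2.196, -0.0]
force: [1.5, -3.8, 0.6]
grip_width: 0.005
t: 5.25
eef_pos: [0.5331, 0.1353, 0.0927]
tool_rot: [2.247, 2.196, -0.0]
force: [1.8, -4.2, -0.4]
grip_width: -0.001
```

View pics/w2.png

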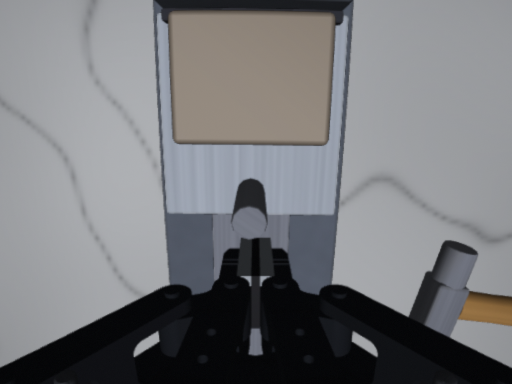

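```bash
python3 -m creep '[[[255,1,0,0,0],[255,1,0,0,0]]]'; python3 -m creep '[[[255,1,0,0,0],[255,1,0,0,0]]]';python3 -m creep '[[[255,1,0,0,0]]]'
```

```text
t: 5.5
eef_pos: [0.5332, 0.1373, 0.0928]
tool_rot: [2.247, 2.196, -0.0]
force: [1.4, -3.6, 1.0]
grip_width: 0.003
t: 5.7
eef_pos: [0.5333, 0.1391, 0.0927]
tool_rot: [2.246, 2.196, -0.001]
force: [2.0, -5.1, 0.6]
grip_width: -0.0
t: 5.8
eef_pos: [0.5333, 0.1391, 0.0927]
tool_rot: [2.246, 2.195, -0.002]
force: [1.3, -5.8, 0.4]
grip_width: -0.003
```

```bash
python3 -m creep '[[[255,1,0,0,0],[255,1,0,0,0]]]';python3 -m creep '[[[255,1,0,0,0],[255,0,0,0,0]]]'
```

```text
t: 6.0
eef_pos: [0.5333, 0.1393, 0.0927]
tool_rot: [2.247, 2.193, -0.005]
force: [1.4, -7.9, 2.9]
grip_width: -0.001
t: 6.2
eef_pos: [0.5333, 0.1393, 0.0927]
tool_rot: [2.247, 2.191, -0.006]
force: [1.1, -8.6, 2.2]
grip_width: 0.002
```

```bash
python3 -m creep '[[[255,1.5,0,0,0],[255,1.5,0,0,0],[255,0,0,0,0]]]';python3 -c "
from h import *
snap('wrist','w3'); crop('w3',140,0,370,60,3,'w3c')"
python3 -m creep '[[[255,-8,0,0,0],[255,-12,0,0,0],[255,-10,0,-20,0],[255,-10,0,-40,0],[255,-10,0,-40,0],[0,-10,0,-20,0],[0,0,0,0,0]]]'
python3 -c "
from h import *
goto([.523,-.025,.2],1.13);snap('wrist','w4')"
```

```text
t: 6.5
eef_pos: [0.5333, 0.1394, 0.0926]
tool_rot: [2.248, 2.188, -0.011]
force: [0.7, -11.3, 3.2]
grip_width: -0.002
t: 7.25
eef_pos: [0.5345, 0.0864, 0.2167]
tool_rot: [2.247, 2.193, 0.012]
force: [-0.4, -0.3, 0.2]
grip_width: 0.332
t 7.25 pos [0.5345 0.0864 0.2167] yang -0.024 tilt [ 0.007  0.004 -1.   ] q [-0.72  0.2   0.54  1.9  -0.12  1.06 -0.15] F [-0.4 -0.3  0.2] M [-0.044 -0.02  -0.012] w 0.332
shift [-111.7   -8.9   16.2] turn [-1.154, -1.154]
```

View pics/w3c.png

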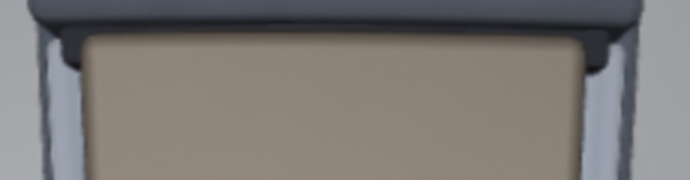

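View pics/w4.png

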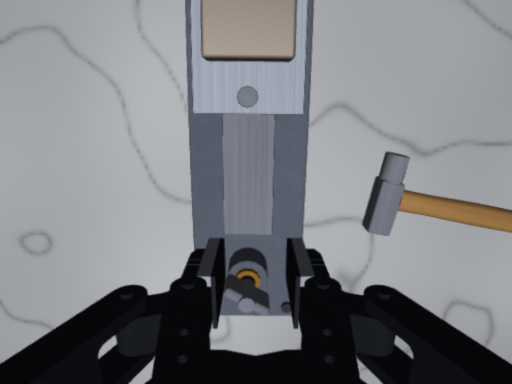

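```bash
python3 - <<'E'
from h import *
crop('w4',205,230,310,320,7,'w4c')
c=load('w4');print('pin',atz(c,247,97,.101))
E
```

```text
pin [0.53069164 0.15622378 0.101     ]
```

View pics/w4c.png

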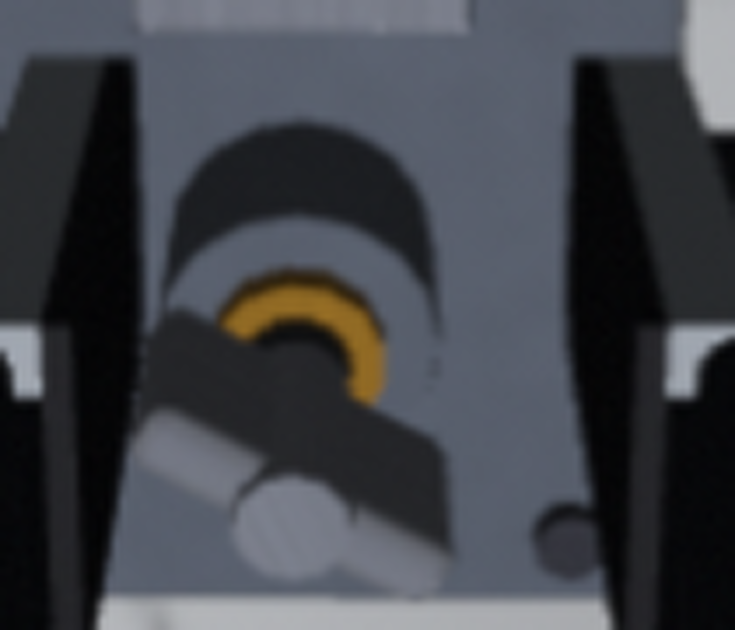

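```bash
python3 - <<'E'
from h import *
c=load('w4');W=lambda x,y,z:atz(c,205+x/7,230+y/7,z)
h=W(294,525,.097);print('hub',h,'hub@.1',W(294,525,.1),'post',W(302,305,.054))
for a,b in[((165,413),(450,553)),((135,447),(420,597)),((150,430),(435,575))]:
    p,q=W(*a,.097),W(*b,.097);d=q-p;print(p,q,np.linalg.norm(d),np.arctan2(d[1],d[0]),(p+q)/2)
E
```

```text
hub [ 0.52511631 -0.02422161  0.097     ] hub@.1 [ 0.5252236  -0.02217299  0.1       ] post [ 0.52591584 -0.01629652  0.054     ]
[ 0.50927851 -0.00715995  0.097     ] [ 0.54522755 -0.02909565  0.097     ] 0.04211304780648586 -0.547877344805017 [ 0.52725303 -0.0181278   0.097     ]
[ 0.50520461 -0.01204921  0.097     ] [ 0.54123586 -0.03576196  0.097     ] 0.04313404709141397 -0.58205979014977 [ 0.52322024 -0.02390559  0.097     ]
[ 0.50724737 -0.00959706  0.097     ] [ 0.54323871 -0.03241538  0.097     ] 0.04261516579488815 -0.565041276243515 [ 0.52524304 -0.02100622  0.097     ]
```

```bash
python3 -m creep '[[[0,-20,-2,0,0],[0,-35,-3,10,0],[0,-35,-5,15,0],[0,-19,0,15,-0.14],[0,0,0,0,-0.14],[0,0,0,0,-0.14],[0,0,0,0,-0.14],[0,0,0,0,-0.14]]]'
python3 -m creep '[[[0,0,0,0,-0.14],[0,0,0,0,-0.14],[0,0,0,0,-0.11],[0,0,0,0,0]]]'
python3 -c "
from h import *
goto([.524,-.023,.17],1.07);snap('wrist','w5');snap('top','t5')
crop('t5',240,180,295,240,8,'t5c')"
```

```text
t: 8.1
eef_pos: [0.5178, -0.0206, 0.1705]
tool_rot: [-1.345, -2.834, 0.002]
force: [-0.2, -0.9, 0.5]
grip_width: 1.001
t: 8.5
eef_pos: [0.518, -0.0208, 0.1708]
tool_rot: [-0.779, -3.039, 0.0]
force: [-0.3, -0.7, 0.1]
grip_width: 1.002
t 8.5 pos [ 0.518  -0.0208  0.1708] yang 1.069 tilt [-0.004  0.001 -1.   ] q [-0.44  0.21  0.45  1.98 -0.11  0.97  1.13] F [-0.3 -0.7  0.1] M [-0.002 -0.002  0.047] w 1.002
shift [-6.3  0.9  0.8] turn [-0.001, -0.001]
```

View pics/w5.png

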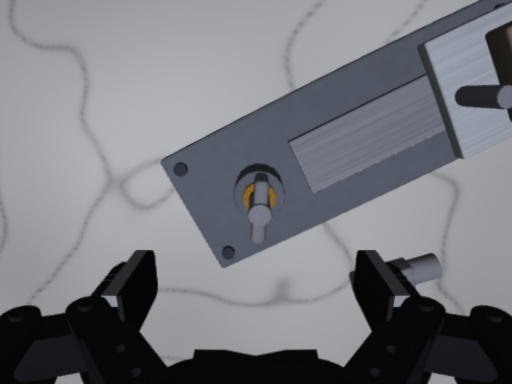

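```bash
python3 - <<'E'
from h import *
crop('w5',225,150,300,255,6,'w5c')
E
```

```text
(no output)
```

View pics/w5c.png

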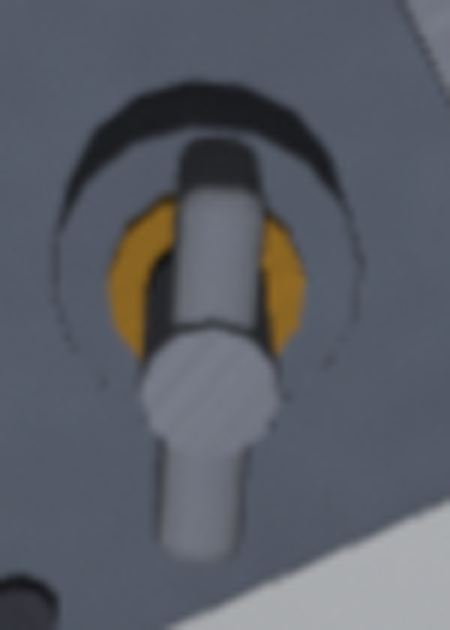

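```bash
python3 - <<'E'
from h import *
c=load('w5');W=lambda x,y,z:atz(c,225+x/6,150+y/6,z)
p,q=W(221,187,.097),W(201,558,.097);d=p-q
print(p,q,np.linalg.norm(d),np.arctan2(d[1],d[0]),np.arctan2(-d[1],-d[0]),'mid',(p+q)/2,'hub',W(210,390,.097),W(210,390,.1),'post',W(208,280,.054))
goto([.523,-.023,.17],1.03)
E
```

```text
[ 0.50506308 -0.00994231  0.097     ] [ 0.54315936 -0.0332029   0.097     ] 0.044636097501165 2.5934346760213405 -0.5481579775684526 mid [ 0.52411122 -0.0215726   0.097     ] hub [ 0.52536875 -0.02235143  0.097     ] [ 0.52440501 -0.02187262  0.1       ] post [ 0.525322   -0.02199332  0.054     ]
t 8.6 pos [ 0.5185 -0.0213  0.1714] yang 1.066 tilt [-0.003  0.    -1.   ] q [-0.44  0.21  0.45  1.98 -0.11  0.97  1.13] F [ 0.8  0.3 -0.2] M [-0.008 -0.031  0.029] w 0.995
shift [-4.8  0.7  1.3] turn [0.036, 0.036]
```

```bash
python3 -m creep '[[[0,-3,1,10,0.04],[0,-2.6,1.3,25,0],[0,0,0,25,0],[0,0,0,13,0],[0,0,0,4,0],[0,0,0,0,0]]]'
python3 -c "
from h import *
goto([.5245,-.022,.093],1.025);snap('wrist','w6')"
```

```text
t: 9.2
eef_pos: [0.5252, -0.0233, 0.0951]
tool_rot: [-0.845, -3.025, 0.001]
force: [0.9, 0.4, 0.5]
grip_width: 0.999
t 9.2 pos [ 0.5252 -0.0233  0.0951] yang 1.026 tilt [-0.001 -0.    -1.   ] q [-0.41  0.34  0.43  2.02 -0.19  0.82  1.16] F [0.9 0.4 0.5] M [-0.016  0.025  0.033] w 0.999
shift [1.2 0.8 2.1] turn [0.001, 0.001]
```

View pics/w6.png

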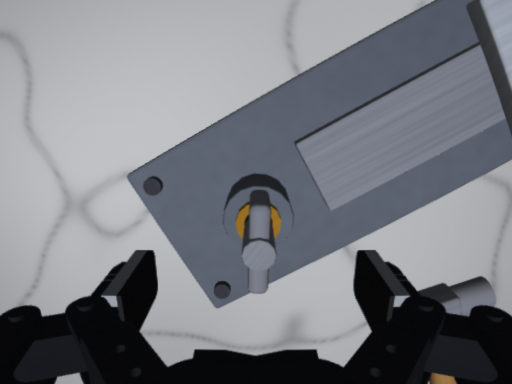

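```bash
python3 - <<'E'
from h import *
c=load('w6');print('hub',atz(c,259,255,.1),'far end',atz(c,260,206,.097), 'near',atz(c,259,292,.097))
s=read_state();print(proj(c,s['eef_pos']),proj(c,s['eef_pos']-[0,0,.025]),proj(c,s['eef_pos']+[0,0,.005]))
goto([.5245,-.022,.093],1.025)
E
```

```text
hub [ 0.52407289 -0.02188635  0.1       ] far end [ 0.50510363 -0.00994315  0.097     ] near [ 0.54231941 -0.03280246  0.097     ]
[258.44502287 255.7209691 ] [258.03952045 234.56145993] [258.54082574 260.73140229]
t 9.25 pos [ 0.526  -0.0233  0.096 ] yang 1.026 tilt [ 0.001 -0.    -1.   ] q [-0.41  0.34  0.43  2.02 -0.19  0.82  1.16] F [ 0.2 -0.1  0.1] M [-0.025 -0.007 -0.015] w 1.003
shift [1.9 0.3 3. ] turn [0.001, 0.001]
```

```bash
python3 -m creep '[[[0,1.5,0,1.5,0],[60,0,0,0,0],[120,0,0,0,0],[160,0,0,0,0],[200,0,0,0,0],[225,0,0,0,0]]]' 40
python3 -c "
from h import *
goto([.5245,-.022,.093],1.025)"
python3 -m creep '[[[255,0,0,0,0],[255,0,0,0,0],[255,0,0,0,0]]]' 40
python3 -c "
from h import *
goto([.5245,-.022,.093],1.025)"
```

```text
t: 9.85
eef_pos: [0.5243, -0.0225, 0.0944]
tool_rot: [0.844, 3.026, 0.0]
force: [-0.1, 1.3, 0.1]
grip_width: 0.143
t 9.85 pos [ 0.5243 -0.0225  0.0944] yang 1.027 tilt [ 0.  0. -1.] q [-0.41  0.34  0.43  2.02 -0.19  0.82  1.16] F [-0.1  1.3  0.1] M [ 0.222 -0.117 -0.027] w 0.143
shift [0.1 0.5 1.4] turn [0.002, 0.002]
t: 10.15
eef_pos: [0.5249, -0.0217, 0.0946]
tool_rot: [0.843, 3.026, 0.002]
force: [1.3, 3.2, 1.3]
grip_width: 0.078
t 10.15 pos [ 0.5249 -0.0217  0.0946] yang 1.028 tilt [ 0.001  0.001 -1.   ] q [-0.41  0.34  0.43  2.02 -0.19  0.82  1.16] F [1.3 3.2 1.3] M [ 0.569 -0.208 -0.068] w 0.078
shift [ 0.2 -0.5  1.6] turn [0.003, 0.003]
```

```bash
python3 -m creep '[[[255,0,0,0,0],[255,0,0,0,0]]]'
python3 -c "
from h import *
goto([.5245,-.022,.093],1.025);snap('wrist','w7');snap('side','s7');crop('s7',200,130,300,230,6,'s7c')"
```

```text
t: 10.35
eef_pos: [0.5249, -0.0218, 0.0945]
tool_rot: [0.843, 3.026, 0.002]
force: [0.8, 2.9, 2.7]
grip_width: 0.079
t 10.35 pos [ 0.5249 -0.0218  0.0945] yang 1.028 tilt [ 0.001  0.001 -1.   ] q [-0.41  0.34  0.43  2.02 -0.19  0.82  1.16] F [0.8 2.9 2.7] M [ 0.644 -0.232  0.055] w 0.079
shift [ 0.2 -0.4  1.5] turn [0.003, 0.003]
```

View pics/w7.png

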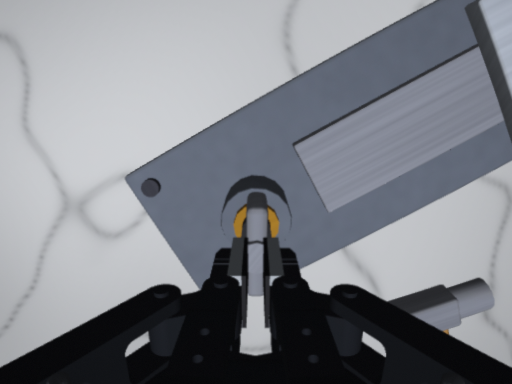

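View pics/s7c.png

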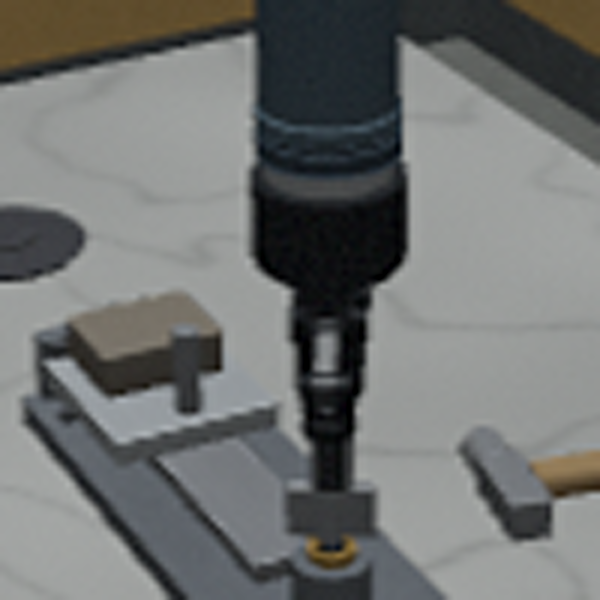

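```bash
python3 - <<'E'
from h import *
c=load('s7')
for P in [(.5245,-.022,.097),(.518,-.033,.0695),(.518,-.033,.085),(.518,-.033,.097),(.505,-.01,.097),(.505,-.01,.067)]: print(P,(proj(c,P)-[200,130])*6)
E
```

```text
(0.5245, -0.022, 0.097) [326.46856092 483.74373316]
(0.518, -0.033, 0.0695) [326.08165492 543.56984825]
(0.518, -0.033, 0.085) [325.8221695  517.43056639]
(0.518, -0.033, 0.097) [325.61993086 496.99362842]
(0.505, -0.01, 0.097) [281.02019973 482.88115178]
(0.505, -0.01, 0.067) [281.987643   533.37871441]
```

```bash
python3 - <<'E'
from h import *
crop('s7',235,190,275,235,14,'s7d')
E
```

```text
(no output)
```

View pics/s7d.png

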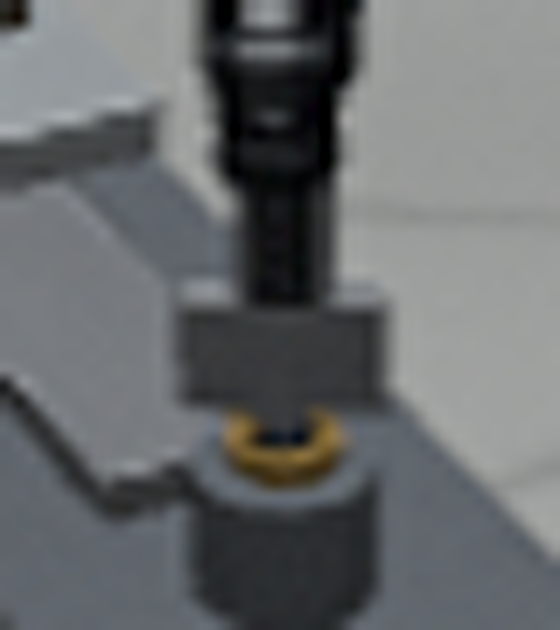

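```bash
python3 - <<'E'
from h import *
c=load('w7')
s=read_state();R=Ro.from_rotvec(s['tool_rot']).as_matrix()
for x in(-11,0,11):
  for dz in (-5,5,15,25): print(x,dz,proj(c,s['eef_pos']+R@np.array([x,-5,dz])/1000).round(1),proj(c,s['eef_pos']+R@np.array([x,5,dz])/1000).round(1))
crop('w7',190,180,320,350,4,'w7c')
E
```

```text
-11 -5 [246.7 279.8] [268.2 279.8]
-11 5 [247.2 269.2] [267.5 269.2]
-11 15 [247.6 259.8] [266.8 259.8]
-11 25 [248.  251.3] [266.2 251.3]
0 -5 [246.5 258.5] [268.5 258.5]
0 5 [247.  248.9] [267.8 248.9]
0 15 [247.5 240.4] [267.1 240.4]
0 25 [247.9 232.7] [266.4 232.7]
11 -5 [246.4 236.2] [268.9 236.2]
11 5 [246.9 227.8] [268.  227.8]
11 15 [247.3 220.2] [267.3 220.2]
11 25 [247.7 213.5] [266.6 213.5]
```

View pics/w7c.png

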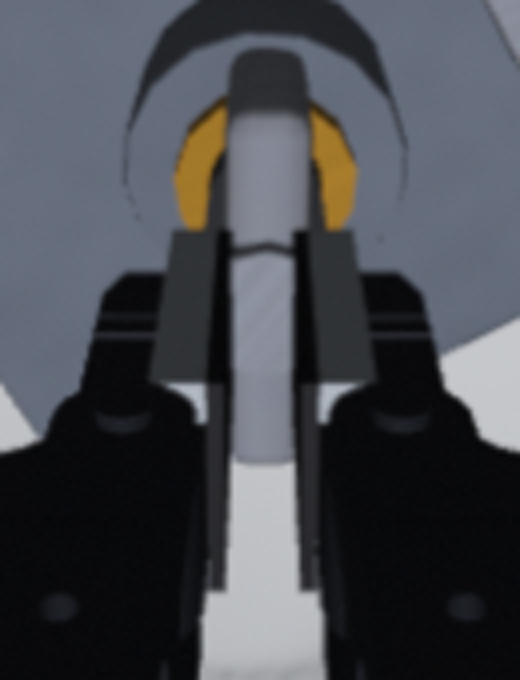

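```bash
python3 - <<'E'
from h import *
im=load('s7')['image']
g=im[205:224,244:266].astype(int).sum(2)//3
print(g)
c=load('w7');print(c['fx'],c['cy'])
s=read_state();R=Ro.from_rotvec(s['tool_rot']).as_matrix();o,d=ray(c,256,192);print(R.T@(o-s['eef_pos']),R.T@d)
E
```

```text
[[101 102 102 100 100 101 128 110  54  16  24  20  10  40  64 133 147 145
  144 143 140 143]
 [ 96 101 100 100 103 101 104  85  47  21  15  18  12  41  64 143 158 154
  153 153 153 153]
 [106 101 101 100 102 102 106  85  51  22  22  19   9  41  64 146 158 156
  156 157 156 156]
 [120 106 101 102 102 102 105  84  50  23  13  16  12  40  67 147 160 157
  157 156 156 157]
 [123 124 107  99 100  98 100  84  51  23  22  22   8  41  74 148 163 159
  158 157 157 157]
 [122 124 123 108 131 142 140 104  53  18  15  24  13  41  67 125 134 136
  155 159 158 157]
 [123 123 125 104 114 121 120 105  59  24  20  19  18  40  83 120 127 126
  125 153 159 158]
 [121 122 126  92  61  57  58  62  61  62  61  63  60  59  55  60  58  58
   96 150 159 157]
 [122 123 124  91  59  57  56  56  57  56  60  59  58  58  58  56  54  51
   95 150 161 159]
 [124 124 125  92  59  59  60  58  58  58  59  57  57  57  57  56  57  52
   97 151 161 160]
 [123 124 126  91  59  59  57  59  56  58  57  59  56  57  55  56  55  51
   96 152 160 160]
 [124 124 127 104  71  56  59  56  57  58  58  58  54  56  57  56  52  52
   97 154 161 159]
 [124 125 127 104  68  54  56  55  56  56  60  59  56  57  57  55  56  53
   99 155 162 161]
 [124 124 126 102  63  49  51  50  53  56  58  58  54  55  54  53  53  50
   72 116 155 161]
 [123 123 126 126 111 106  92  77  67  58  58  59  57  71  77  76  76  74
   76  96 120 154]
 [123 123 123 126 125 123 118 113  95  58  51  57  41  58  96 105 101 102
  102 100 103 136]
 [123 126 124 125 123 110  93 104  79  31  22  34  19  73 101 107 103 102
  101 101 100 103]
 [125 126 129 131 111 103  93  72  82  85  85  83 101  91  64  78  99 104
  101 102 102 100]
 [141 126  88  55  73  99 105  75  47  43  57  64  52  42  50  92 103  90
   96 103 103 102]]
339.337461162169 194.16444530293595
[ 0.0715278  -0.00118892 -0.14419211] [-0.27659631  0.00309716  0.96100568]
```

```bash
python3 - <<'E'
from h import *
c=load('side0')
P=np.array([.2328,.606,.2287]);y=np.array([.358,.933,0])*.05
for dz in(-.025,-.012,0,.017): print(dz,[proj(c,P+k*y+[0,0,dz]).round(1) for k in(-1,0,1)])
crop('side0',70,60,130,135,8,'s0g')
E
```

```text
-0.025 [array([101. , 134.2]), array([103. , 129.1]), array([105. , 124.4])]
-0.012 [array([100.4, 130.8]), array([102.5, 125.8]), array([104.5, 121.1])]
0 [array([ 99.8, 127.6]), array([101.9, 122.7]), array([103.9, 118.1])]
0.017 [array([ 99.1, 123.1]), array([101.2, 118.3]), array([103.2, 113.8])]
```

View pics/s0g.png

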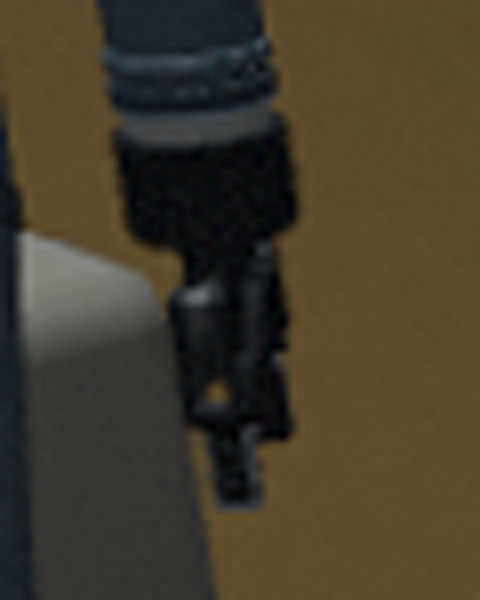

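```bash
python3 -m creep '[[[160,0,0,0,0],[160,0,0,0,0],[160,0,0,2,0],[160,0,0,2,0]]]';python3 -m creep '[[[160,0,0,2,0],[160,0,0,1,0],[160,0,0,0,0]]]';python3 -m creep '[[[160,0,0,2,0],[160,0,0,1,0],[160,0,0,0,0]]]'
```

```text
t: 10.85
eef_pos: [0.5236, -0.0234, 0.0898]
tool_rot: [-0.845, -3.025, 0.002]
force: [0.4, -0.2, 0.0]
grip_width: 0.374
t: 11.15
eef_pos: [0.524, -0.0226, 0.087]
tool_rot: [-0.844, -3.026, 0.001]
force: [-0.4, -1.0, 0.5]
grip_width: 0.375
t: 11.45
eef_pos: [0.5241, -0.0225, 0.0841]
tool_rot: [-0.843, -3.026, 0.0]
force: [0.3, -0.6, 0.3]
grip_width: 0.373
```

```bash
python3 -m creep '[[[160,0,0,2,0],[160,0,0,1,0],[160,0,0,0,0]]]';python3 -m creep '[[[160,0,0,2,0],[160,0,0,1,0],[160,0,0,0,0]]]';python3 -m creep '[[[160,0,0,1,0],[160,0,0,1,0],[160,0,0,0,0]]]';python3 -m creep '[[[160,0,0,1,0],[160,0,0,1,0],[160,0,0,0,0]]]'
```

```text
t: 11.75
eef_pos: [0.5241, -0.0224, 0.0811]
tool_rot: [-0.843, -3.026, 0.0]
force: [0.1, -0.4, 0.1]
grip_width: 0.371
t: 12.05
eef_pos: [0.5241, -0.0225, 0.0781]
tool_rot: [-0.844, -3.026, 0.0]
force: [0.5, -1.1, -0.3]
grip_width: 0.372
t: 12.35
eef_pos: [0.5241, -0.0225, 0.0761]
tool_rot: [-0.844, -3.026, 0.0]
force: [0.0, -0.1, -0.5]
grip_width: 0.371
t: 12.65
eef_pos: [0.5241, -0.0225, 0.0741]
tool_rot: [-0.844, -3.026, 0.0]
force: [-0.1, -1.0, 0.6]
grip_width: 0.371
```

```bash
python3 -m creep '[[[160,0,0,1,0],[160,0,0,1,0],[160,0,0,0,0]]]';python3 -c "
from h import *
snap('side','s8');crop('s8',235,190,275,235,14,'s8d');c=snap('wrist','w8')"
```

```text
t: 12.95
eef_pos: [0.5241, -0.0225, 0.0721]
tool_rot: [-0.844, -3.026, 0.0]
force: [1.1, -0.5, -0.5]
grip_width: 0.372
```

View pics/s8d.png

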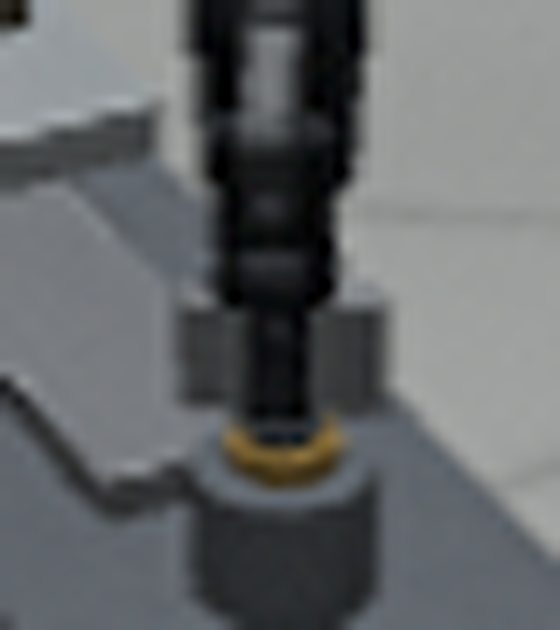

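View pics/w8.png

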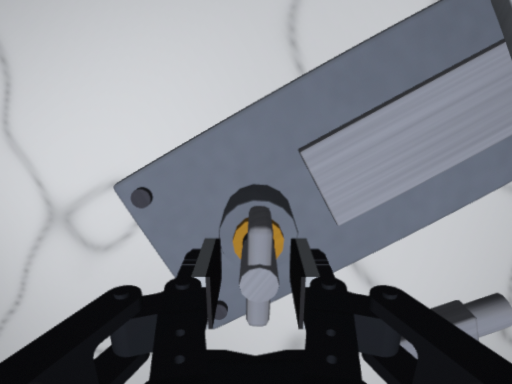

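```bash
python3 -m creep '[[[160,0,0,2,0],[160,0,0,2,0],[160,0,0,1,0],[190,0,0,0,0],[220,0,0,0,0],[255,0,0,0,0],[255,0,0,0,0],[255,0,0,0,0]]]' 40;python3 -c "
from h import *
snap('side','s9');crop('s9',235,190,275,235,14,'s9d');c=snap('wrist','w9');crop('w9',190,180,320,350,4,'w9c');goto([.5241,-.0225,.067],1.027)"
```

```text
t: 13.85
eef_pos: [0.5248, -0.0215, 0.0674]
tool_rot: [0.842, 3.026, 0.002]
force: [1.5, 2.5, -1.1]
grip_width: 0.108
t 13.95 pos [ 0.5248 -0.0215  0.0674] yang 1.028 tilt [ 0.001  0.001 -1.   ] q [-0.39  0.39  0.41  2.04 -0.22  0.76  1.18] F [ 1.4  3.5 -0.6] M [ 0.737 -0.35  -0.004] w 0.111
shift [ 0.  -1.2  0.4] turn [0.001, 0.001]
```

View pics/s9d.png

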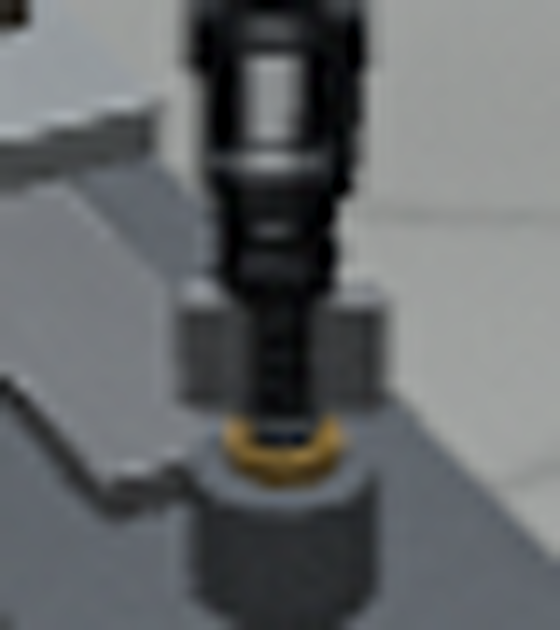

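View pics/w9c.png

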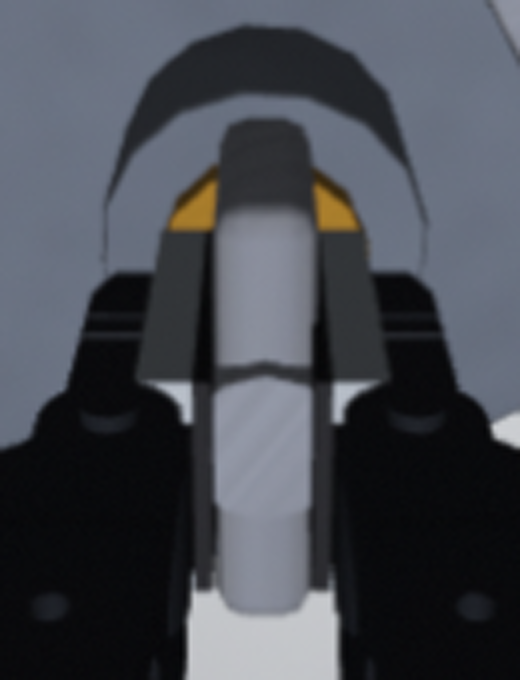

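```bash
cat > q.py <<'E'
from h import *
s=read_state();R=Ro.from_rotvec(s['tool_rot']).as_matrix();a=np.arctan2(R[1,1],R[0,1])
print('t %.2f'%s['t'],'pos',s['eef_pos'].round(4),'cw %.3f'%((1.028-a)%(2*np.pi)),'F',s['force'].round(1),'Ftool',(R.T@s['force']).round(1),'M',s['ft_torque'].round(3),'j7',s['joint_pos'][6].round(2),'w',round(s['grip_width'],3))
E
python3 -m creep '[[[255,0,1.2,0,0],[255,0,0,0,0]]]' 60; python3 q.py
python3 -m creep '[[[255,0,0,0,0.04],[255,0,0,0,0.06],[255,0,0,0,0.08],[255,0,0,0,0.08],[255,0,0,0,0.06],[255,0,0,0,0.04]]]'; python3 q.py
```

```text
t: 14.15
eef_pos: [0.5248, -0.0214, 0.0674]
tool_rot: [-0.844, -3.026, 0.0]
force: [-0.2, 1.5, 0.2]
grip_width: 0.107
t 14.15 pos [ 0.5248 -0.0214  0.0674] cw 0.001 F [-0.2  1.5  0.2] Ftool [ 1.   1.2 -0.2] M [ 0.578 -0.056 -0.002] j7 1.18 w 0.107
t: 14.75
eef_pos: [0.5247, -0.0214, 0.0674]
tool_rot: [-1.374, -2.825, 0.0]
force: [0.2, 2.3, 1.8]
grip_width: 0.104
t 14.75 pos [ 0.5247 -0.0214  0.0674] cw 0.362 F [0.2 2.3 1.8] Ftool [ 1.7  1.6 -1.8] M [ 0.518 -0.028  0.102] j7 0.86 w 0.104
```

```bash
python3 -m creep '[[[255,0,0.3,0,0.06],[255,0,0,0,0.08],[255,0,0,0,0.08],[255,0,0,0,0.08],[255,0,0,0,0.06],[255,0,0,0,0.04]]]'>/dev/null; python3 q.py
python3 -m creep '[[[255,0,0,0,0.06],[255,0,0,0,0.08],[255,0,0,0,0.08],[255,0,0,0,0.08],[255,0,0,0,0.06],[255,0,0,0,0.04]]]'>/dev/null; python3 q.py
python3 -m creep '[[[255,0,0,0,0.06],[255,0,0,0,0.08],[255,0,0,0,0.08],[255,0,0,0,0.08],[255,0,0,0,0.06],[255,0,0,0,0.04]]]'>/dev/null; python3 q.py
```

```text
t 15.35 pos [ 0.5247 -0.0214  0.0674] cw 0.763 F [0.  2.5 2.3] Ftool [ 2.5  0.7 -2.3] M [0.423 0.073 0.077] j7 0.51 w 0.105
t 15.95 pos [ 0.5246 -0.0214  0.0674] cw 1.162 F [0.5 1.9 0.5] Ftool [ 1.9  0.2 -0.5] M [0.42  0.091 0.036] j7 0.16 w 0.105
t 16.55 pos [ 0.5246 -0.0213  0.0674] cw 1.562 F [-0.2  2.   1.5] Ftool [ 1.6 -1.2 -1.5] M [0.519 0.105 0.095] j7 -0.18 w 0.106
```

```bash
for i in 1; do python3 -m creep '[[[255,0,0,0,0.05],[255,0,0,0,0.05]]]'>/dev/null; python3 q.py;python3 -m creep '[[[255,0,0,0,0.05],[255,0,0,0,0.05]]]'>/dev/null; python3 q.py;python3 -m creep '[[[255,0,0,0,0.05],[255,0,0,0,0.05]]]'>/dev/null; python3 q.py; done
```

```text
t 16.75 pos [ 0.5246 -0.0213  0.0674] cw 1.662 F [-0.8  2.1  0.8] Ftool [ 1.3 -1.9 -0.8] M [0.451 0.072 0.097] j7 -0.27 w 0.103
t 16.95 pos [ 0.5246 -0.0213  0.0674] cw 1.763 F [-0.7  2.2  1.5] Ftool [ 1.1 -2.  -1.5] M [0.465 0.116 0.064] j7 -0.35 w 0.103
t 17.15 pos [ 0.5246 -0.0213  0.0674] cw 1.863 F [-0.7  2.3  0.6] Ftool [ 1.  -2.2 -0.6] M [0.508 0.101 0.124] j7 -0.43 w 0.103
```

```bash
python3 -m creep '[[[255,0,0,0,0.05],[255,0,0,0,0.04]]]'>/dev/null; python3 q.py
```

```text
t 17.35 pos [ 0.5246 -0.0212  0.0674] cw 1.952 F [-0.6  1.6  1.9] Ftool [ 0.5 -1.7 -1.9] M [0.516 0.05  0.098] j7 -0.51 w 0.106
```

```bash
python3 -m creep '[[[255,0,0,0,0.05],[255,0,0,0,0.04]]]'>/dev/null; python3 q.py
```

```text
t 17.55 pos [ 0.5246 -0.0213  0.0674] cw 2.042 F [0.1 1.7 1.5] Ftool [ 1.  -1.4 -1.5] M [0.518 0.047 0.103] j7 -0.58 w 0.105
```

```bash
cat >> q.py <<'E'
import sys; sys.exit(1 if s['ft_torque'][2]>0.19 else 0)
E
python3 -m creep '[[[255,0,0,0,0.04],[255,0,0,0,0.04]]]'>/dev/null; python3 q.py && python3 -m creep '[[[255,0,0,0,0.04],[255,0,0,0,0.04]]]'>/dev/null; python3 q.py && python3 -m creep '[[[255,0,0,0,0.04],[255,0,0,0,0.04]]]'>/dev/null;  python3 q.py && python3 -m creep '[[[255,0,0,0,0.04],[255,0,0,0,0.04]]]'>/dev/null;  python3 q.py && python3 -m creep '[[[255,0,0,0,0.04],[255,0,0,0,0.04]]]'>/dev/null;  python3 q.py
```

```text
t 17.75 pos [ 0.5246 -0.0212  0.0674] cw 2.122 F [-0.4  1.6  1.4] Ftool [ 0.3 -1.6 -1.4] M [0.469 0.104 0.138] j7 -0.65 w 0.103
t 17.95 pos [ 0.5246 -0.0212  0.0674] cw 2.202 F [-0.9  1.6  1.4] Ftool [-0.2 -1.8 -1.4] M [0.511 0.061 0.071] j7 -0.72 w 0.106
t 18.15 pos [ 0.5246 -0.0212  0.0674] cw 2.282 F [-0.3  2.5  0.7] Ftool [ 0.5 -2.5 -0.7] M [0.545 0.022 0.122] j7 -0.78 w 0.107
t 18.35 pos [ 0.5246 -0.0212  0.0674] cw 2.362 F [0.3 2.  2. ] Ftool [ 0.8 -1.8 -2. ] M [0.501 0.047 0.096] j7 -0.85 w 0.106
t 18.55 pos [ 0.5246 -0.0212  0.0674] cw 2.442 F [-0.5  1.8  1.1] Ftool [-0.2 -1.9 -1.1] M [0.463 0.026 0.124] j7 -0.91 w 0.103
```

```bash
python3 -m creep '[[[255,0,0,0,0.04],[255,0,0,0,0.04]]]'>/dev/null; python3 q.py && python3 -m creep '[[[255,0,0,0,0.04],[255,0,0,0,0.04]]]'>/dev/null && python3 q.py && python3 -m creep '[[[255,0,0,0,0.04],[255,0,0,0,0.04]]]'>/dev/null &&  python3 q.py && python3 -m creep '[[[255,0,0,0,0.04],[255,0,0,0,0.04]]]'>/dev/null &&  python3 q.py && python3 -m creep '[[[255,0,0,0,0.04],[255,0,0,0,0.04]]]'>/dev/null &&  python3 q.py
```

```text
t 18.75 pos [ 0.5247 -0.0212  0.0674] cw 2.522 F [-1.   2.2  0.9] Ftool [-0.9 -2.2 -0.9] M [0.472 0.004 0.046] j7 -0.98 w 0.107
t 18.95 pos [ 0.5247 -0.0212  0.0674] cw 2.602 F [-0.3  1.5  1. ] Ftool [-0.3 -1.5 -1. ] M [ 0.422 -0.015  0.149] j7 -1.05 w 0.108
t 19.15 pos [ 0.5247 -0.0211  0.0674] cw 2.682 F [0.2 1.9 1.8] Ftool [ 0.  -1.9 -1.8] M [0.526 0.006 0.173] j7 -1.11 w 0.106
t 19.35 pos [ 0.5247 -0.0211  0.0674] cw 2.761 F [0.1 1.7 0.9] Ftool [-0.2 -1.7 -0.9] M [0.407 0.026 0.241] j7 -1.18 w 0.104
```

```bash
python3 -m creep '[[[255,0,0,0,0]]]'>/dev/null; python3 q.py;python3 -m creep '[[[255,0,0,0,0.03]]]'>/dev/null; python3 q.py;python3 -m creep '[[[255,0,0,0,0]]]'>/dev/null; python3 q.py; python3 -m creep '[[[255,0,0,0,0.03]]]'>/dev/null; python3 q.py;python3 -m creep '[[[255,0,0,0,0]]]'>/dev/null; python3 q.py
```

```text
t 19.45 pos [ 0.5247 -0.0212  0.0674] cw 2.760 F [-1.1  2.2  2.3] Ftool [-1.4 -1.9 -2.3] M [0.517 0.156 0.194] j7 -1.17 w 0.1
t 19.55 pos [ 0.5247 -0.0212  0.0674] cw 2.791 F [-1.1  2.3  2.6] Ftool [-1.6 -2.1 -2.6] M [0.514 0.194 0.241] j7 -1.2 w 0.103
t 19.65 pos [ 0.5247 -0.0212  0.0674] cw 2.791 F [-1.8  1.9  3.1] Ftool [-2.2 -1.6 -3.1] M [0.575 0.287 0.285] j7 -1.2 w 0.108
t 19.75 pos [ 0.5248 -0.0211  0.0674] cw 2.822 F [-2.5  2.2  3.9] Ftool [-2.9 -1.6 -3.9] M [0.523 0.419 0.362] j7 -1.23 w 0.108
t 19.85 pos [ 0.5247 -0.0211  0.0674] cw 2.821 F [-1.6  2.2  4.6] Ftool [-2.  -1.8 -4.6] M [0.619 0.455 0.247] j7 -1.23 w 0.104
```

```bash
python3 -m creep '[[[255,0,0,0,-0.04],[255,0,0,0,-0.06],[255,0,0,0,-0.08],[255,0,0,0,-0.08],[255,0,0,0,-0.08],[255,0,0,0,-0.08],[255,0,0,0,-0.08],[255,0,0,0,-0.08]]]'>/dev/null; python3 q.py
python3 -m creep '[[[255,0,0,0,-0.08],[255,0,0,0,-0.08],[255,0,0,0,-0.08],[255,0,0,0,-0.08],[255,0,0,0,-0.08],[255,0,0,0,-0.08],[255,0,0,0,-0.08],[255,0,0,0,-0.08]]]'>/dev/null; python3 q.py
```

```text
t 20.65 pos [ 0.5247 -0.0212  0.0674] cw 2.240 F [-1.9  2.4  4.8] Ftool [-1.  -2.9 -4.8] M [ 0.606  0.519 -0.058] j7 -0.75 w 0.101
t 21.45 pos [ 0.5247 -0.0213  0.0673] cw 1.600 F [-2.7  2.5  4.9] Ftool [ 0.6 -3.7 -4.9] M [ 0.509  0.586 -0.103] j7 -0.21 w 0.102
```

```bash
python3 -m creep '[[[255,0,0,0,-0.08],[255,0,0,0,-0.08],[255,0,0,0,-0.08],[255,0,0,0,-0.08],[255,0,0,0,-0.08],[255,0,0,0,-0.08],[255,0,0,0,-0.07],[255,0,0,0,0]]]'>/dev/null; python3 q.py; python3 -c "
from h import *
snap('wrist','w10')"
```

```text
t 22.25 pos [ 0.5247 -0.0214  0.0673] cw 1.053 F [-2.   2.3  5.8] Ftool [ 2.3 -2.1 -5.8] M [ 0.467  0.537 -0.057] j7 0.25 w 0.104
```

```bash
python3 -m creep '[[[225,0,0,0,0],[200,0,0,0,0],[150,0,0,0,0],[120,0,0,0,0],[100,0,0,0,0]]]'; python3 q.py; python3 -m creep '[[[100,0,0,-5,0],[100,0,0,-15,0],[100,0,0,-30,0],[100,0,0,-40,0],[100,0,0,-30,0],[100,0,0,-10,0],[100,0,0,0,0]]]'; python3 q.py; python3 -c "
from h import *
snap('wrist','w11')"
```

```text
t: 22.8
eef_pos: [0.5252, -0.0217, 0.0671]
tool_rot: [2.247, 2.195, -0.001]
force: [0.1, 0.3, 0.5]
grip_width: 0.607
t 22.80 pos [ 0.5252 -0.0217  0.0671] cw 1.051 F [0.1 0.3 0.5] Ftool [ 0.3  0.1 -0.5] M [0.024 0.005 0.076] j7 0.26 w 0.607
t: 23.5
eef_pos: [0.5267, -0.0213, 0.1997]
tool_rot: [2.245, 2.194, 0.007]
force: [0.3, -0.1, 0.5]
grip_width: 0.611
t 23.50 pos [ 0.5267 -0.0213  0.1997] cw 1.051 F [ 0.3 -0.1  0.5] Ftool [-0.1  0.3 -0.5] M [-0.016 -0.026 -0.048] j7 0.1 w 0.611
```

View pics/w11.png

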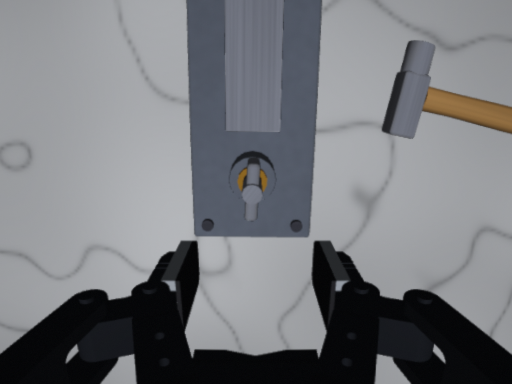

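```bash
python3 - <<'E'
from h import *
crop('w11',220,140,290,230,7,'w11c')
snap('side','s11');snap('top','t11')
crop('t11',170,180,295,240,6,'t11c')
E
```

```text
(no output)
```

View pics/w11c.png

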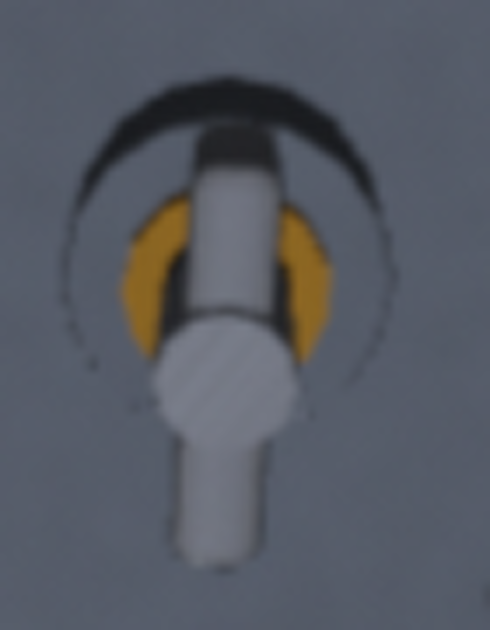

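View pics/t11.png

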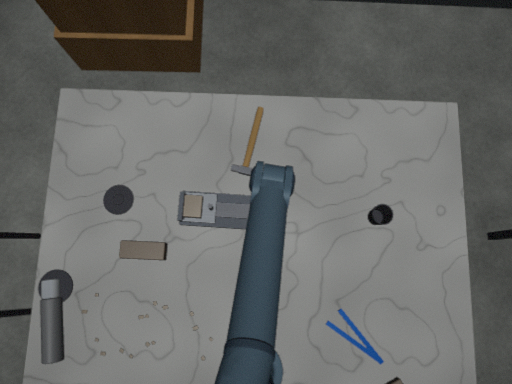

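View pics/s11.png

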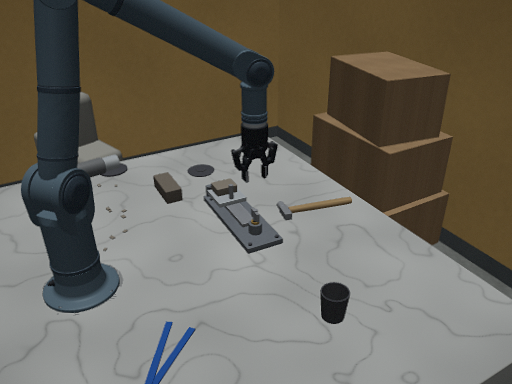

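```bash
python3 - <<'E'
from h import *
c=load('w11');W=lambda x,y,z:atz(c,220+x/7,140+y/7,z)
p,q=W(235,166,.097),W(218,566,.097);d=p-q
s=read_state();R=Ro.from_rotvec(s['tool_rot']).as_matrix();a=np.arctan2(d[1],d[0])
print(np.linalg.norm(d),a,'wing rel tool x',a-np.arctan2(R[1,0],R[0,0]))
print('cw turned vs w5 measure',2.5934-a)
E
```

```text
0.045078166452660405 1.5049715561434283 wing rel tool x -0.04307738507048264
cw turned vs w5 measure 1.0884284438565717
```

```bash
python3 -c "
from h import *
print(workorder.sign_off())"
```

```text
the job is handed in; nothing more can be done
None
```

The slide is home, and the thumbscrew was bottomed and then backed off about a quarter turn. I then let go, and the job is handed in at about 24 s on the robot's clock.

- **Slide:** I pushed the pin with the shut fingers until it stopped moving. The force rose from about 4 N of drag to 11 N with no further travel. The last overhead and side pictures show the carriage against the stop.
- **Screw down:** I turned the wing clockwise at about 0.1 N m. From about 2.69 rad the torque climbed at roughly the sleeve's stiffness. I stopped at about 0.3 N m (highest single reading 0.36), below the 0.45 N m at which the bush spins.
- **Back-off:** I turned back 1.77 rad from there to take up the sleeve's wind-up as well. After release, a wrist picture put the wing about 1.5 rad (roughly 87°) back from the bottom point, allowing for the sleeve's spring. That is accurate to a few degrees. The tip, seat and bush are hidden, so their states are inferred from torque and wing angle.
- **Surroundings:** In the last pictures the brick, mallet, disc and pot look unmoved by eye, and the gripper is clear of everything.

**Disagreement:** the fingertips are not 25 mm ahead of the TCP as stated. The pictures put them about 4 mm behind it. My first grip at the stated height only caught the top edge of the wing. I opened, went down in small steps with no contact force, and regripped properly before turning.

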